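Unlatch the bottle shaker's hold-down bar and hold it up

TASK

Open the bottle shaker so that the bottles can be taken out: take the red latch handle at the free end of the hold-down bar, pull it sideways, towards the control-panel side of the shaker, against its spring until you feel it come up against its stop, and then lift the bar by that handle so that its coupler comes off the ball. Hold the coupler steady about 8 cm above the ball and finish like that, still gripping the handle: the bar falls if it is let go. Leave the bottles standing in their places and everything else on the bench where it is.

Things in the scene. Friction and masses are not known exactly. Their poses are not given: they have to be found in the camera images.
- handle_grip (a point): where to take the red upright latch handle: 16 mm thick along the pull, 24 mm wide along the bar, 48 mm tall, on top of the coupler at the bar's free end. Point on its centre line, 17 mm below its top, 31 mm above the slide it stands on; clear for 60 mm all round, save 3 mm high rails beside the slide. Pull it along its own -x axis (level, square to the bar, to the control-panel side). It moves with latch and bar.
- latch_handle: the same red grip as a solid; origin at the centre of its underside, 31 mm below the grip point. Axes as shaker while the bar is down; they tilt with the bar.
- latch (a joint): travel of the spring latch in m: 0 = closed (its jaw is under the ball's flat shoulder: the bar can rise only about 2 mm), 0.012 = pulled out to its stop. The spring pushes back with 4.5 N when closed, about 10 N at the stop; the ball is free past about 0.0075. Let go, it springs shut.
- hold_bar (a joint): angle of the hold-down bar about its hinge in rad: 0 = down, coupler on the ball; grows as the free end rises. Let go, the bar falls. Bar, clamp plate and latch weigh 0.4 to 0.75 kg together; held by the handle they weigh on it with some 3 to 5 N.
- bar_hinge (a point): middle of the bar's hinge pin, at the end of the bar away from the latch, 188 mm above the bench; the pin lies level along the shaker's x axis. The grip point is 330 mm from it along the bar and 52 mm above it, so the grip swings up on an arc of 334 mm radius, coming some 2 cm towards the hinge in the first 8 cm of rise.
- coupler (a point): centre of the socket in the coupler, a steel hood 59 x 44 x 37 mm at the bar's free end, 330 mm from the hinge; it lies on the ball's centre when the bar is down.
- ball (a point): centre of the 30 mm steel ball on its post at one end of the shaker's tray, 178 mm above the bench; axes as shaker, z up. Fixed.
- shaker: bench bottle shaker, fixed: beige housing 250 x 420 mm with blue plinth, steel tray with 4 sauce bottles, above them the aluminium hold-down bar (330 mm from hinge to ball) with a 110 x 205 mm clamp plate. Origin: centre of its underside, on the bench. -x points out of its black control panel, +y along the bar from the hinge to the ball and latch.
- bottle0_mid (a point): centre (half-way up) of a sauce bottle under the clamp plate, front row, hinge end: dark red-brown, white cap, 48 mm across, 100 mm tall, standing upright in the tray's grid with its foot 74 mm above the bench. To be left alone.
- bottle1_mid (a point): centre (half-way up) of a sauce bottle under the clamp plate, back row, hinge end: dark red-brown, white cap, 48 mm across, 100 mm tall, standing upright in the tray's grid with its foot 74 mm above the bench. To be left alone.
- bottle2_mid (a point): centre (half-way up) of a sauce bottle under the clamp plate, front row, latch end: dark red-brown, white cap, 48 mm across, 100 mm tall, standing upright in the tray's grid with its foot 74 mm above the bench. To be left alone.
- bottle3_mid (a point): centre (half-way up) of a sauce bottle under the clamp plate, back row, latch end: dark red-brown, white cap, 48 mm across, 100 mm tall, standing upright in the tray's grid with its foot 74 mm above the bench. To be left alone.
- spare_bottle_mid (a point): centre of a like sauce bottle standing on the bench, 48 mm across, 100 mm tall; leave alone.
- beaker_mid (a point): centre of a glass beaker on the bench, 68 mm across, 85 mm tall; leave alone.
- tasting_cup_mid (a point): centre of a white tasting cup on the bench, 62 mm across, 45 mm tall; leave alone.
- sample_jar_mid (a point): centre of an amber jar with a blue lid on the bench, 64 mm across, 75 mm tall; leave alone.
Things that resemble listed ones, but are neither listed nor needed, are in the scene too. What is shaped like the part that bears bottle3_mid but yellow is not meant.

How it is judged:
By the outcome, as a careful person would: the job done as asked, in the order asked, and still so for the second after the job is handed in, while the arm keeps its last pose, push and grip.
It also fails if it takes over 45 s, if anything falls off the work surface, if the arm or the gripper's body presses on something with over 40 N, if the wrist force passes 120 N, or if a joint passes its speed limit or range.

ROBOT

A 6-joint arm with a two-finger parallel gripper is mounted at the origin on the work surface. World frame = base frame: x ahead of the robot, y to its left, z up, the work surface at z = 0. Lengths are in mm, angles in rad, forces in N, time in s.
With the tool pointing down it reaches from about 400 to 925 mm from the base axis. Payload 12.5 kg.
Tool frame: the origin (TCP) lies between the finger pads; the fingertips stand 25 mm ahead of it and the grasp point (between the pads) lies 6 mm ahead of it (bot.finger_overhang is the distance from the TCP to the fingertips, in mm); z points along the fingers, x is the direction in which the jaws open and shut, and the axes are right-handed (so a half turn about z gives the same grasp; the last joint's range is limited). The gripper opens to 95 mm and grips with 3 to 60 N. Pads are 20 mm wide; open, the fingers measure 119 mm over their backs; the gripper's body (75 mm by 180 mm) begins 59 mm behind the grasp point.
Start: joints at [1.015, 0.491, 1.559, -0, 1.092, -0.106], TCP at [271.726, 562.858, 239.661] pointing down, gripper open.
Joint ranges: [-3.1, 3.1], [-0.84, 2.19], [0.05, 2.79], [-1.13, 4.28], [0.06, 2.93], [-2.69, 2.69]. Speed limits (rad/s): [2.22, 2.22, 2.79, 3.14, 3.14, 3.14].

INTERFACE

Orientations are given as a 3x3 rotation matrix whose columns are the frame's x, y, z axes.
In Python, from station import bot gives the robot as it stands.
- The arm moves only by the tool apply_moves, never from a script. Its argument "plan" is a list of rows, each an object of numbers: "grip": the opening, from 0 (shut) to 1 (fully open); "tx", "ty", "tz": the shift along the tool's x, y, z in cm; "spin": the turn about the tool's z in rad. A call has 1 to 8 rows; each row shifts and turns the pose as measured when the row begins, along the tool's axes as they then stand; what a row does not reach is not made up. A row lasts 1/12 s, in which the tool goes at most 41.7 mm and 7.16 degrees, less where a joint would pass 70% of its speed; a pose out of reach is approached as far as the arm can. A call is refused whole if a number of a shift passes 4.17 or a number of a turn 0.125, either way. A call with a gripper value outside its range is refused whole. The fingers move at their own pace and stop on an object; "newtons" is the grip in N (left out, the last holds). Time passes only in rows, so rows that do not move let the fingers close. It gives the time, the measured TCP pose, the force and the opening at its end, in the units of the state.
- bot.get_state(): the state, without advancing time (a new reading comes with each control period).
- bot.camera(name): name is "scene" or "top"; returns a dict with "frame" (384x512x3 uint8, red, green, blue), "K" (3x3 intrinsics, pixels), "origin" and "attitude" of the camera in the world. Camera axes: x right, y down, z forward; pixel columns grow to the right and rows downward; lengths in mm; the calibration is good to about 2 mm. A picture is of the moment at which its call begins. There is no depth.
- bot.hand_in(): hands the job in, once; it reports no verdict.
Trained networks look in the newest picture that a camera, given by its name, has taken for a name from the list of things; names that differ only in an ending like _2 or _b are one class to them, and where a whole thing is asked for, a point or a joint stands for the part that bears it (a point fixed in the world has none). Each returns a list of dicts, best first, with "score" (0 to 1); they miss things now and then, are a little off and sometimes report something else, mostly with a low value. They report only what shows in the picture. A call takes as long as a camera call. They do not tell look-alikes from the thing itself.
- bot.spot_in(target, camera): "position" ([column, row] in pixels, amid what is visible of it).
- bot.place_of(target, camera): "position" ([column, row] in pixels: a listed point, or the origin of a listed thing).
The state is a dict: "time_s": time; "qpos": joint angles; "dq": joint speeds; "joint_torque": joint torques, N m; "ee_pos": TCP position; "eef_rot": TCP orientation; "ft_force": force on the tool from outside, world axes, zero at the start; "moment": the same for the moment, N m; "finger_gap": opening from 0.0 (shut) to 1.0 (fully open).
Only numpy, scipy, OpenCV 4.12 (cv2) and the standard library are available. Lean on these libraries where they do the work, as an engineer would, in place of code of your own. Each camera call takes 0.05 s, during which the arm holds its last target. There are 200 camera calls.

## Working session

There is one attempt and no reset: what is moved stays moved. The work goes in short steps, Python scripts to look and compute and a tool call to move; the robot and the scene stay as the last step left them, time stands still between calls to the robot, and variables do not carry over. Pictures are saved under pics/ and viewed, about 8 in all and at most 12, crops included, and the job is handed in when it is done.

Besides the shell and the picture viewer there is one more tool, called by a JSON object that holds its "op" and its "data". apply_moves: Moves the arm, as the interface text tells. Its arguments: {"type":"object","properties":{"plan":{"type":"array","items":{"type":"object","properties":{"grip":{"type":"number"},"tx":{"type":"number"},"ty":{"type":"number"},"tz":{"type":"number"},"spin":{"type":"number"}}}},"newtons":{"type":"number"}},"required":["plan"]}

```bash
mkdir -p pics; ls; python3 - <<'E'
from station import bot
import cv2,numpy as np
s=bot.get_state(); print(s['time_s'],s['ee_pos'],np.round(s['eef_rot'],3).tolist(),s['finger_gap'],s['ft_force'])
for c in('scene','top'):
    d=bot.camera(c); cv2.imwrite(f'pics/{c}0.png',d['frame'][:,:,::-1]); print(c,d['K'],d['origin'],np.round(d['attitude'],4).tolist())
    for t in('handle_grip','ball','coupler','bar_hinge','shaker','latch_handle','bottle0_mid','bottle3_mid'):
        print(t,[(np.round(r['position']),round(r['score'],2)) for r in bot.place_of(t,c)])
a=[cv2.imread(f'pics/{c}0.png') for c in('scene','top')]
E
```

```text
pics
0.0 [271.59867519 562.63900389 239.04420616] [[0.435, 0.901, -0.001], [0.901, -0.435, -0.001], [-0.001, -0.0, -1.0]] 1.0015747233607613 [-0.26461488  0.65104891  0.834617  ]
scene [[453.70618493   0.         248.41218842]
 [  0.         453.70618493 196.64719659]
 [  0.           0.           1.        ]] [1450.64632802 -895.19630562 1137.2522543 ] [[0.7131, 0.4357, -0.5493], [0.701, -0.4581, 0.5466], [-0.0135, -0.7748, -0.632]]
handle_grip [(array([280., 138.]), 0.4)]
ball []
coupler []
bar_hinge [(array([212., 187.]), 0.66)]
shaker [(array([250., 201.]), 0.96), (array([ 92., 289.]), 0.74), (array([232., 180.]), 0.17)]
latch_handle [(array([162., 286.]), 0.72), (array([278., 141.]), 0.46)]
bottle0_mid [(array([235., 179.]), 0.45), (array([275., 173.]), 0.33)]
bottle3_mid [(array([313., 208.]), 0.74), (array([274., 172.]), 0.6)]
top [[425.60883148   0.         254.22274589]
 [  0.         425.60883148 186.95647862]
 [  0.           0.           1.        ]] [ 400.27278202  -45.31697228 1912.38435122] [[-0.0185, -0.9938, 0.1095], [-0.9997, 0.0198, 0.0113], [-0.0134, -0.1093, -0.9939]]
handle_grip [(array([193., 213.]), 0.71), (array([349., 180.]), 0.56), (array([193., 213.]), 0.37)]
ball []
coupler [(array([194., 211.]), 0.8), (array([386., 222.]), 0.46), (array([157., 170.]), 0.16)]
bar_hinge [(array([275., 212.]), 0.58)]
shaker [(array([236., 213.]), 0.64)]
latch_handle [(array([194., 210.]), 0.6)]
bottle0_mid []
bottle3_mid [(array([209., 163.]), 0.59)]
```

View pics/scene0.png

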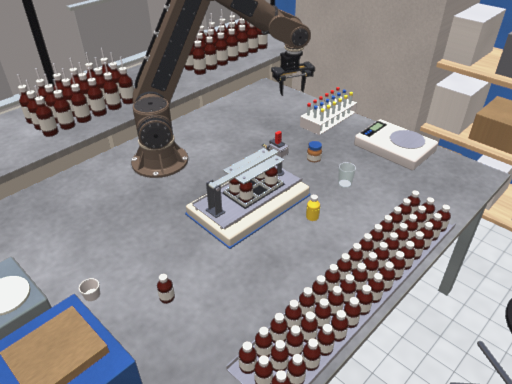

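View pics/top0.png

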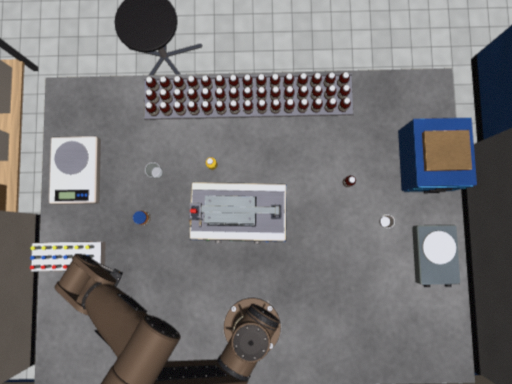

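```bash
cat > h.py <<'E'
from station import bot
import cv2,numpy as np
def ray(d,p):
    v=np.asarray(d['attitude'])@np.linalg.inv(d['K'])@np.array([p[0],p[1],1.]); return np.asarray(d['origin']),v
def atz(d,p,z):
    o,v=ray(d,p); return o+v*(z-o[2])/v[2]
def proj(d,X):
    q=np.asarray(d['K'])@(np.asarray(d['attitude']).T@(np.asarray(X,float)-d['origin'])); return q[:2]/q[2]
def tri(d1,p1,d2,p2):
    A=[];b=[]
    for d,p in((d1,p1),(d2,p2)):
        o,v=ray(d,p); v=v/np.linalg.norm(v); M=np.eye(3)-np.outer(v,v); A.append(M); b.append(M@o)
    return np.linalg.lstsq(np.vstack(A),np.hstack(b),rcond=None)[0]
def redblob(d,box):
    x0,y0,x1,y1=box; f=d['frame'][y0:y1,x0:x1].astype(float)
    w=np.clip(f[...,0]-np.maximum(f[...,1],f[...,2])-50,0,None); yy,xx=np.mgrid[y0:y1,x0:x1]
    return np.array([(w*xx).sum(),(w*yy).sum()])/w.sum()
E
python3 - <<'E'
from h import *
s=bot.camera('scene');t=bot.camera('top')
ps=redblob(s,(268,125,290,148));pt=redblob(t,(185,202,202,220)); print(ps,pt)
print('tri',tri(s,ps,t,pt),'z240',atz(s,ps,235),atz(t,pt,252))
print('hinge',tri(s,(212,187),t,(275,212)),atz(s,(212,187),188),atz(t,(275,212),188))
# housing outline in top: bright/beige corners
f=t['frame'][170:255,175:300]; g=cv2.cvtColor(f,cv2.COLOR_RGB2HSV)
m=((f.min(2)>185)).astype(np.uint8); pts=np.argwhere(m)[:,::-1].astype(np.float32)+[175,170]
r=cv2.minAreaRect(pts.astype(np.float32)); c=cv2.boxPoints(r); print(r); print([np.round(atz(t,p,60)) for p in c])
a=cv2.resize(s['frame'][110:240,175:320,::-1],None,fx=4,fy=4,interpolation=cv2.INTER_CUBIC)[:, :]
b=cv2.resize(t['frame'][170:255,175:300,::-1],None,fx=5,fy=5,interpolation=cv2.INTER_CUBIC)
cv2.imwrite('pics/a1.png',a);cv2.imwrite('pics/b1.png',b)
E
```

```text
[277.44245648 135.67069632] [192.80741504 210.44593203]
tri [495.45469221 216.38830177 238.1904667 ] z240 [491.3434684 219.0964143 235.       ] [495.61289188 215.23015168 252.        ]
hinge [ 486.2562231  -109.80312403  173.82780985] [ 499.41860924 -122.63437949  188.        ] [ 486.59167146 -107.99547258  188.        ]
((237.4971466064453, 211.15087890625), (94.19078063964844, 55.103397369384766), 1.080924153327942)
[array([388., 258.,  60.]), array([629., 253.,  60.]), array([ 612., -160.,   60.]), array([ 373., -149.,   60.])]
```

View pics/a1.png

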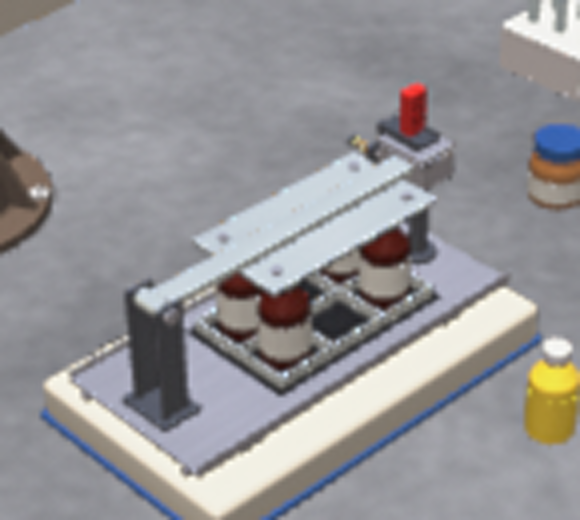

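View pics/b1.png

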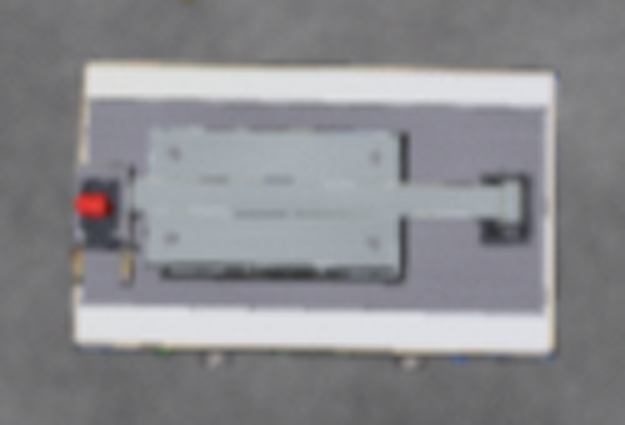

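Shown: the red handle is at scene (278,136) and top (193,210). It stands on a dark slide on the steel hood at the bar's free end. The hinge is at top (275,212), and the panel knobs are on the robot side (bottom edge of the top picture). Shaker x ≈ (0.999,-0.035) and the pull goes along world -x.
Things that could be mistaken for it: the red rack caps at scene (~315,97), and the dark red spare bottle at scene (162,286), where the net put a false latch_handle. The crop confirms the handle at (278,138). The triangulated position is (495,216,238), against an expected height of about 240.

{"op": "apply_moves", "data": {"plan": [{"spin":0.12,"tz":-1.2,"grip":0.5},{"spin":0.12,"tz":-1.2,"grip":0.5},{"spin":0.12,"tz":-1.2,"grip":0.5},{"spin":0.12,"tz":-1.2,"grip":0.5},{"spin":0.12,"tz":-1.2,"grip":0.5},{"spin":0.12,"tz":-1.2,"grip":0.5},{"spin":0.12,"grip":0.5},{"spin":0.12,"grip":0.5}]}}

```text
$.plan[0]: bad value
```

{"op": "apply_moves", "data": {"plan": [{"spin":0.1,"grip":0.5},{"spin":0.1,"grip":0.5},{"grip":0.5}]}}

```text
$.plan[0]: bad value
```

{"op": "apply_moves", "data": {"plan": [{"tx":0,"ty":0,"tz":-1.2,"spin":0.12,"grip":0.5},{"tx":0,"ty":0,"tz":-1.2,"spin":0.12,"grip":0.5},{"tx":0,"ty":0,"tz":-1.2,"spin":0.12,"grip":0.5},{"tx":0,"ty":0,"tz":-1.2,"spin":0.12,"grip":0.5},{"tx":0,"ty":0,"tz":-1.2,"spin":0.12,"grip":0.5},{"tx":0,"ty":0,"tz":-1.2,"spin":0.12,"grip":0.5},{"tx":0,"ty":0,"tz":0,"spin":0.12,"grip":0.5},{"tx":0,"ty":0,"tz":0,"spin":0.12,"grip":0.5}]}}

```text
time_s: 1.67
ee_pos: [271.5, 562.6, 314.5]
eef_rot: [[0.992, 0.126, -0.001], [0.126, -0.992, -0.002], [-0.001, 0.001, -1.0]]
ft_force: [0.5, -1.0, -0.4]
finger_gap: 0.521
```

{"op": "apply_moves", "data": {"plan": [{"tx":0,"ty":0,"tz":0,"spin":0.08,"grip":0.5},{"tx":0,"ty":0,"tz":0,"spin":0.08,"grip":0.5},{"tx":2,"ty":3,"tz":0,"spin":0,"grip":0.5},{"tx":2,"ty":3,"tz":0,"spin":0,"grip":0.5},{"tx":2,"ty":3,"tz":0,"spin":0,"grip":0.5},{"tx":2,"ty":3,"tz":0,"spin":0,"grip":0.5},{"tx":2,"ty":3,"tz":0,"spin":0,"grip":0.5},{"tx":2,"ty":3,"tz":0,"spin":0,"grip":0.5}]}}

```text
time_s: 2.33
ee_pos: [382.6, 374.9, 314.2]
eef_rot: [[0.999, -0.042, -0.001], [-0.042, -0.999, 0.001], [-0.001, -0.001, -1.0]]
ft_force: [0.2, -0.8, 1.9]
finger_gap: 0.503
```

{"op": "apply_moves", "data": {"plan": [{"tx":2,"ty":3,"tz":0,"spin":0,"grip":0.5},{"tx":2,"ty":3,"tz":0,"spin":0,"grip":0.5},{"tx":2,"ty":3,"tz":0,"spin":0,"grip":0.5},{"tx":0,"ty":0,"tz":0,"spin":0,"grip":0.5}]}}

```text
time_s: 2.67
ee_pos: [442.8, 273.4, 314.7]
eef_rot: [[0.999, -0.045, 0.001], [-0.045, -0.999, 0.0], [0.001, -0.001, -1.0]]
ft_force: [-0.3, -0.7, -0.6]
finger_gap: 0.495
```

{"op": "apply_moves", "data": {"plan": [{"tx":1.85,"ty":1.8,"tz":0,"spin":0,"grip":0.5},{"tx":1.85,"ty":1.8,"tz":0,"spin":0,"grip":0.5},{"tx":1.85,"ty":1.8,"tz":0,"spin":-0.005,"grip":0.5},{"tx":0,"ty":0,"tz":0,"spin":0,"grip":0.5}]}}

```text
time_s: 3.0
ee_pos: [497.9, 213.3, 315.5]
eef_rot: [[0.999, -0.043, 0.002], [-0.043, -0.999, 0.001], [0.002, -0.001, -1.0]]
ft_force: [0.0, 0.7, 0.3]
finger_gap: 0.501
```

```bash
python3 - <<'E'
from h import *
s=bot.camera('scene');t=bot.camera('top');st=bot.get_state();e=st['ee_pos'];print(e)
for n,d in(('s',s),('t',t)):print(n,'tcp',proj(d,e),'tip',proj(d,np.array(e)-[0,0,25]),'grip',proj(d,[495,216,240]),'toptarget',proj(d,[495,216,257]),'base',proj(d,[495,216,209]))
print('red scene',redblob(s,(268,125,290,150)))
a=cv2.resize(s['frame'][80:180,220:345,::-1],None,fx=5,fy=5,interpolation=cv2.INTER_CUBIC)
cv2.imwrite('pics/a2.png',a)
E
```

```text
[495.89078991 215.2721907  315.4125713 ]
s tcp [278.27403862 117.52701489] tip [278.08246751 123.55010782] grip [277.65833531 135.19423749] toptarget [277.78298853 131.26431865] base [277.43503814 142.2340854 ]
t tcp [190.15261276 209.4550773 ] tip [191.21942596 209.82629202] grip [193.09053653 210.77116153] toptarget [192.40951814 210.53718311] base [194.29767206 211.18589872]
red scene [277.44209537 135.71035941]
```

View pics/a2.png

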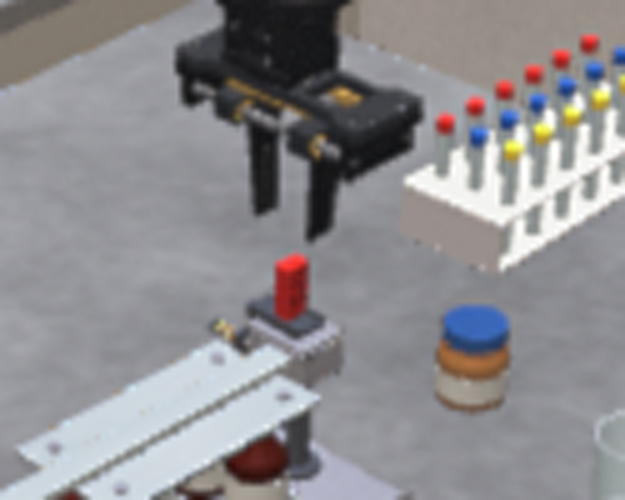

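The crop shows the fingertips at (265,210) and (318,237), centred over the red handle top at (291,258). I'll descend next.

{"op": "apply_moves", "data": {"plan": [{"tx":0,"ty":0,"tz":2,"spin":0,"grip":0.5},{"tx":0,"ty":0,"tz":2,"spin":0,"grip":0.5},{"tx":0,"ty":0,"tz":1.5,"spin":0,"grip":0.5},{"tx":0,"ty":0,"tz":1.4,"spin":0,"grip":0.5},{"tx":0,"ty":0,"tz":0,"spin":0,"grip":0.5}]}}

```text
time_s: 3.52
ee_pos: [492.5, 220.3, 245.4]
eef_rot: [[0.999, -0.039, 0.004], [-0.039, -0.999, 0.004], [0.004, -0.004, -1.0]]
ft_force: [0.1, 0.5, -0.3]
finger_gap: 0.5
```

{"op": "apply_moves", "data": {"plan": [{"tx":0.25,"ty":0.4,"tz":0,"spin":0,"grip":0.5},{"tx":0,"ty":0,"tz":0,"spin":0,"grip":0.5}]}}

```text
time_s: 3.68
ee_pos: [493.9, 217.7, 246.0]
eef_rot: [[0.999, -0.036, 0.003], [-0.036, -0.999, 0.004], [0.003, -0.004, -1.0]]
ft_force: [-0.3, -0.0, 0.3]
finger_gap: 0.498
```

{"op": "apply_moves", "data": {"newtons": 10, "plan": [{"tx":0,"ty":0,"tz":0,"spin":0,"grip":0.1},{"tx":0,"ty":0,"tz":0,"spin":0,"grip":0.1},{"tx":0,"ty":0,"tz":0,"spin":0,"grip":0.1},{"tx":0,"ty":0,"tz":0,"spin":0,"grip":0.1},{"tx":0,"ty":0,"tz":0,"spin":0,"grip":0.1},{"tx":0,"ty":0,"tz":0,"spin":0,"grip":0.1}]}}

```text
time_s: 4.18
ee_pos: [494.9, 218.6, 249.6]
eef_rot: [[0.999, -0.036, 0.009], [-0.036, -0.999, 0.006], [0.009, -0.006, -1.0]]
ft_force: [4.3, -0.7, -2.9]
finger_gap: 0.17
```

{"op": "apply_moves", "data": {"newtons": 35, "plan": [{"tx":0,"ty":0,"tz":0.2,"spin":0,"grip":0.1},{"tx":0,"ty":0,"tz":0,"spin":0,"grip":0.1}]}}

```text
time_s: 4.35
ee_pos: [495.5, 218.5, 249.5]
eef_rot: [[0.999, -0.037, 0.012], [-0.037, -0.999, 0.006], [0.011, -0.007, -1.0]]
ft_force: [0.3, -0.4, -3.1]
finger_gap: 0.169
```

```bash
python3 - <<'E'
from h import *
for i in range(6):
    s=bot.camera('scene');st=bot.get_state();print(np.round(st['ee_pos'],1),np.round(st['ft_force'],1),round(st['finger_gap'],3))
E
```

```text
[495.5 218.5 249.3] [0.7 0.1 6.1] 0.166
[495.5 218.6 249.3] [-1.7 -0.6  6.5] 0.168
[495.5 218.6 249.3] [-0.7 -0.9  6.6] 0.17
[495.5 218.5 249.3] [-1.6 -0.8  6.6] 0.168
[495.5 218.6 249.3] [-1.9 -1.2  8. ] 0.166
[495.5 218.6 249.3] [-1.2 -1.9  6.8] 0.169
```

{"op": "apply_moves", "data": {"plan": [{"tx":-0.3,"ty":0,"tz":0,"spin":0,"grip":0.1},{"tx":-0.3,"ty":0,"tz":0,"spin":0,"grip":0.1},{"tx":-0.3,"ty":0,"tz":0,"spin":0,"grip":0.1}]}}

```text
time_s: 4.9
ee_pos: [488.5, 218.8, 249.3]
eef_rot: [[0.999, -0.037, 0.016], [-0.038, -0.999, 0.007], [0.016, -0.007, -1.0]]
ft_force: [7.0, 0.2, -0.4]
finger_gap: 0.168
```

{"op": "apply_moves", "data": {"plan": [{"tx":-0.4,"ty":0,"tz":0,"spin":0,"grip":0.1},{"tx":-0.4,"ty":0,"tz":0,"spin":0,"grip":0.1}]}}

```text
time_s: 5.07
ee_pos: [482.7, 219.1, 249.3]
eef_rot: [[0.999, -0.038, 0.022], [-0.038, -0.999, 0.007], [0.021, -0.008, -1.0]]
ft_force: [20.9, -2.1, -3.2]
finger_gap: 0.168
```

{"op": "apply_moves", "data": {"plan": [{"tx":-0.4,"ty":0,"tz":0,"spin":0,"grip":0.1}]}}

```text
time_s: 5.15
ee_pos: [482.1, 219.1, 250.0]
eef_rot: [[0.999, -0.037, 0.031], [-0.038, -0.999, 0.008], [0.031, -0.009, -0.999]]
ft_force: [31.5, -5.7, -3.4]
finger_gap: 0.172
```

{"op": "apply_moves", "data": {"plan": [{"tx":-0.4,"ty":0,"tz":0,"spin":0,"grip":0.1}]}}

```text
time_s: 5.23
ee_pos: [482.2, 219.0, 250.8]
eef_rot: [[0.998, -0.037, 0.041], [-0.038, -0.999, 0.008], [0.041, -0.01, -0.999]]
ft_force: [26.6, -5.7, -4.0]
finger_gap: 0.169
```

Stop felt: travel was about 13 mm, after which the force jumped to about 30 N with no further motion. Now I'll lift along the arc while keeping the pull on.

{"op": "apply_moves", "data": {"plan": [{"tx":-0.25,"ty":0.1,"tz":-0.8,"spin":0,"grip":0.1},{"tx":-0.2,"ty":0.2,"tz":-1.0,"spin":0,"grip":0.1},{"tx":-0.2,"ty":0.2,"tz":-1.0,"spin":0,"grip":0.1}]}}

```text
time_s: 5.48
ee_pos: [482.2, 213.4, 278.7]
eef_rot: [[0.997, -0.039, 0.059], [-0.04, -0.999, 0.009], [0.059, -0.012, -0.998]]
ft_force: [17.1, -3.8, -4.5]
finger_gap: 0.175
```

{"op": "apply_moves", "data": {"plan": [{"tx":-0.15,"ty":0.25,"tz":-1.0,"spin":0,"grip":0.1},{"tx":-0.15,"ty":0.3,"tz":-1.0,"spin":0,"grip":0.1},{"tx":-0.15,"ty":0.3,"tz":-1.0,"spin":0,"grip":0.1}]}}

```text
time_s: 5.73
ee_pos: [481.7, 204.2, 309.8]
eef_rot: [[0.997, -0.04, 0.073], [-0.041, -0.999, 0.011], [0.073, -0.014, -0.997]]
ft_force: [17.4, -4.1, -5.3]
finger_gap: 0.179
```

{"op": "apply_moves", "data": {"plan": [{"tx":-0.15,"ty":0.35,"tz":-0.9,"spin":0,"grip":0.1},{"tx":-0.15,"ty":0.35,"tz":-0.8,"spin":0,"grip":0.1},{"tx":-0.1,"ty":0,"tz":-0.1,"spin":0,"grip":0.1}]}}

```text
time_s: 5.98
ee_pos: [481.6, 196.4, 329.7]
eef_rot: [[0.995, -0.042, 0.087], [-0.043, -0.999, 0.012], [0.087, -0.016, -0.996]]
ft_force: [9.2, -3.0, -5.2]
finger_gap: 0.184
```

```bash
python3 - <<'E'
from h import *
for i in range(6):
    s=bot.camera('scene');st=bot.get_state();print(np.round(st['ee_pos'],1),np.round(st['ft_force'],1),round(st['finger_gap'],3))
t=bot.camera('top')
th=.2447; 
for n,d in(('s',s),('t',t)):
    print(n,'predicted coupler',proj(d,[494.6-.8,208,258]),[ (k,[(np.round(r['position']),round(r['score'],2)) for r in bot.place_of(k,{'s':'scene','t':'top'}[n])]) for k in('handle_grip','coupler','ball','bottle0_mid','bottle3_mid')])
cv2.imwrite('pics/a3.png',cv2.resize(s['frame'][70:230,180:360,::-1],None,fx=4,fy=3.75,interpolation=cv2.INTER_CUBIC))
E
```

```text
[481.4 196.5 329.3] [11.8 -2.2 -5.4] 0.184
[481.4 196.7 328.9] [12.2 -1.2 -4.8] 0.188
[481.4 196.8 328.6] [10.8 -1.2 -4.6] 0.18
[481.4 196.8 328.5] [12.3 -1.5 -4.2] 0.186
[481.4 196.8 328.4] [11.9 -1.4 -4.8] 0.183
[481.4 196.8 328.4] [12.2 -1.4 -4.9] 0.183
s predicted coupler [276.11411802 131.7332032 ] [('handle_grip', [(array([282., 154.]), 0.48), (array([249., 188.]), 0.48), (array([275., 118.]), 0.37)]), ('coupler', [(array([279., 136.]), 0.72)]), ('ball', [(array([283., 154.]), 0.59)]), ('bottle0_mid', [(array([234., 184.]), 0.57)]), ('bottle3_mid', [(array([312., 206.]), 0.69), (array([273., 172.]), 0.5)])]
t predicted coupler [194.42024088 210.79190856] [('handle_grip', []), ('coupler', [(array([196., 209.]), 0.77)]), ('ball', []), ('bottle0_mid', []), ('bottle3_mid', [(array([207., 163.]), 0.59)])]
```

View pics/a3.png

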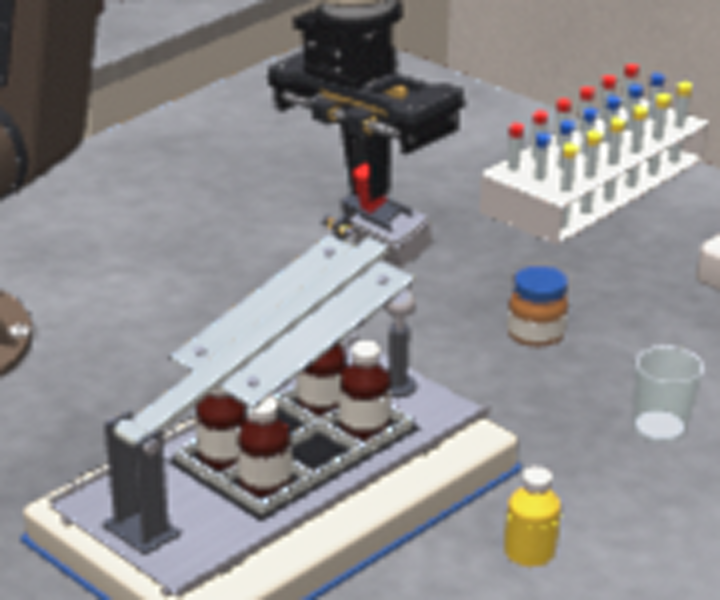

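The crop shows the bar up and the ball bare on its post at crop (402,300), with the handle still between the fingers. The four bottles and the bench items are in place, and the pose is steady. I'll make one independent check of the height, then hand in.

```bash
python3 - <<'E'
from h import *
s=bot.camera('scene');t=bot.camera('top')
a=bot.place_of('coupler','scene')[0]['position'];b=bot.place_of('coupler','top')[0]['position']
print('coupler tri',tri(s,a,t,b)); p=bot.place_of('ball','scene'); print('ball',[atz(s,r['position'],178) for r in p])
print('ball px pred',proj(s,[494.6,216,178]))
# along the bar plane x~494: scene ray at coupler
o,v=ray(s,a); 
for x in (488,494): print(x,o+v*(x-o[0])/v[0])
st=bot.get_state();print(np.round(st['ee_pos'],1),np.round(st['ft_force'],1),np.abs(st['dq']).max(),st['time_s'])
E
```

```text
coupler tri [503.96777864 207.46451014 257.53861335]
ball [array([513.64320967, 210.95969494, 178.        ])]
ball px pred [277.13871215 149.0757945 ]
488 [488.         218.259955   245.17851735]
494 [494.         211.31998403 250.73865119]
[481.4 196.8 328.3] [11.5 -1.5 -4.7] 0.0017114155152770148 7.0833
```

```bash
python3 - <<'E'
from h import *
print(bot.hand_in()); st=bot.get_state();print(np.round(st['ee_pos'],1),np.round(st['ft_force'],1),round(st['finger_gap'],3))
E
```

```text
the job is handed in; nothing more can be done
None
the job is handed in; nothing more can be done
```

The shaker is open: the coupler is off the ball and held about 8 cm above it, with the handle still gripped. I handed the job in at about 7 s; no verdict came back.

**What I did:** I gripped the red handle and pulled it towards the panel. It moved about 13 mm, then came up against its stop, where the force rose to about 30 N without further movement. I then lifted the bar along its arc with the pull held on.

**Last checks:**
- **Height:** the grip rose 79 mm and came 22 mm towards the hinge, as the arc predicts. Locating the coupler from both cameras puts it at z = 257.5 mm, 79.5 mm above the ball.
- **Steadiness:** the arm was at rest before hand-in, carrying about 4.7 N of weight and about 12 N of spring pull.
- **Surroundings:** the last picture showed the ball bare, the four bottles standing in the tray, and the bench items in view untouched. The spare bottle and tasting cup were outside that crop, and I did not check them again.

**What was off:**
- The networks' ball and coupler points in the scene view disagreed with the geometry by about 5 pixels. From the scene view alone, on the bar's line, the coupler came out about 7 mm lower.
- The tool tilted about 0.09 rad under the pull, and the finger opening grew from 0.17 to 0.18. The hold still looked firm.

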